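# Feed balance discs through the gate of a sorting tray

## Robot

A 6-joint arm with a two-finger parallel gripper is mounted at the origin on the work surface; the furniture and walls round the work are solid. World frame = base frame: x ahead of the robot, y to its left, z up, the work surface at z = 0. Lengths are in mm, angles in rad, forces in N, time in s.
With the tool pointing down it reaches from about 300 to 775 mm from the base axis. Payload 14.6 kg.
Tool frame: the origin (TCP) lies between the finger pads; the fingertips stand 19 mm ahead of it and the grasp point (between the pads) is the TCP; z points along the fingers, y is the line along which they close (so a half turn about z gives the same grasp; the last joint's range is limited). The gripper opens to 94 mm and grips with 3 to 60 N. Pads are 16 mm wide; open, the fingers measure 119 mm over their backs; the gripper's body (75 mm by 177 mm) begins 78 mm behind the grasp point.
Start: joints at [-1.21, 0.3, 1.521, -0, 1.321, -0.067], TCP at [228.171, -500.427, 224.446] pointing down, gripper open.
Joint ranges: [-3.03, 3.03], [-0.79, 2.21], [0.23, 2.52], [-1.04, 4.18], [0, 3.07], [-2.55, 2.55]. Speed limits (rad/s): [2.22, 2.22, 2.57, 3.14, 3.14, 3.14].

## Interface

Orientations are given as [roll, pitch, yaw] about the fixed x, y, z axes, in that order (R = Rz(yaw) Ry(pitch) Rx(roll)).
In Python, from cell import monitor, imaging, job, find_in, trace gives the robot as it stands. The module is installed in compiled form; this text tells all that it offers.
- The arm moves only by the tool arm_command, never from a script. Its argument "steps" is a list of rows, each a list of 5 numbers: the opening, from 0 (shut) to 1 (fully open), then the shift along the tool's x, y, z in mm, then the turn about the tool's z in degrees. In form: [[gripper, dx, dy, dz, turn], ...]. A call has 1 to 20 rows; each row is the pose to reach, as a shift and turn from the pose commanded when the call began, along the tool's axes at that moment; what a row does not reach only later rows make up. A row lasts 1/8 s, in which the tool goes at most 62.5 mm and 10.7 degrees, less where a joint would pass 70% of its speed; a pose out of reach is approached as far as the arm can. A call with a gripper value outside its range is refused whole. The fingers move at their own pace and stop on an object; "force" is the grip in N (left out, the last holds). Time passes only in rows, so rows that repeat a pose let the fingers close. It gives the time, the measured TCP pose, the force, the opening and the grip force at its end, in the units of the state.
- monitor.read_state(): the state, without advancing time (a new reading comes with each control period).
- imaging.camera(name): name is "side" or "top" or "wrist"; returns a dict with "img" (400x640x3 uint8, red, green, blue), "mtx" (3x3 intrinsics, pixels), "D" ([k1, k2, p1, p2, k3] as OpenCV has them; the pictures are not rectified), "view" (4x4, takes a point from world to camera coordinates). Camera axes: x right, y down, z forward; pixel columns grow to the right and rows downward; lengths in mm; the calibration is good to about 2 mm. A picture is of the moment at which its call begins. There is no depth.
- job.sign_off(): hands the job in; it is judged then, once.
Trained networks look in a picture, given as the dict that the camera call returned (one of the last four; its "shot" number tells which), for a name from the list of things; names that differ only in an ending like _2 or _b are one class to them, and where a whole thing is asked for, a point or a joint stands for the part that bears it (a point fixed in the world has none). Each returns a list of dicts, best first, with "p" (0 to 1); they miss things now and then, are a little off and sometimes report something else, mostly with a low value. They report only what shows in the picture. A call takes as long as a camera call.
- find_in(picture, target): "rect" ([centre column, centre row, width, height] in pixels, round what is visible of it).
- trace(picture, target): "region" (400x640 bool, what is visible of it) and "rect" ([centre column, centre row, width, height] in pixels, round what is visible of it).
The state is a dict: "clock": time; "joints": joint angles; "qd": joint speeds; "effort": joint torques, N m; "eef_pos": TCP position; "eef_rot": TCP orientation; "wrist_force": force on the tool from outside, world axes, zero at the start; "moment": the same for the moment, N m; "finger_gap": finger opening in mm; "finger_force": force on a finger pad.
Only numpy, scipy, OpenCV 4.12 (cv2) and the standard library are available. Lean on these libraries where they do the work, as an engineer would, in place of code of your own. Each camera call takes 0.05 s, during which the arm holds its last target. There are 200 camera calls.

## Task

Three centrifuge balance discs (blue, orange, green) lie on the white raised tray behind the machines. Sweep them with the fingertips along the tray through the narrow gate between the blue guides, strictly one at a time, so that each drops down into the slot behind the gate and comes to rest there before the next one follows. Do not pick any disc up, and leave the pens and the other things where they are.

Things in the scene. Friction and masses are not known exactly. Their poses are not given: they have to be found in the camera images.
- stand: Fixed raised tray. Origin at bench level under the tray's middle; y runs along the tray towards the gate, x across, z up. Flat white deck, top at z = 190 mm, x = -56 to 56, y = -140 (rear rim) to 79 mm (edge of the slot). White rims 10 mm above the deck and 3 mm thick along both sides and the rear; a pen ledge outside the +x rim, to x = 83 mm.
- gate (a point): Middle of the gate on the deck surface (stand frame 0, 76, 190 mm), axes as the stand's: discs pass along +y. The gate is 42 mm wide. Two straight blue guide walls, 11 mm above the deck and 3 mm thick, narrow to it like a funnel, from x = -56 and +56 mm at y = 10 mm (stand frame).
- slot (a point): Middle of the slot's mouth at deck height (stand frame 0, 104, 190 mm): an open blue well, y = 79 to 128 and x = -22 to 22 mm, floor 75 mm below the deck, side and end walls 11 mm above it. A disc pushed until its centre passes y = 79 mm tips in by itself; there is room inside for all three, lying anyhow.
- blue_center (a point): Centre of the blue disc: a flat round balance disc, 30 mm diameter, 8 mm thick, about 35 g, with a small steel dot on top; loose, lying flat on the tray deck (centre 4 mm above the deck).
- orange_center (a point): Centre of the orange disc: a flat round balance disc, 30 mm diameter, 8 mm thick, about 35 g, with a small steel dot on top; loose, lying flat on the tray deck (centre 4 mm above the deck).
- green_center (a point): Centre of the green disc: a flat round balance disc, 30 mm diameter, 8 mm thick, about 35 g, with a small steel dot on top; loose, lying flat on the tray deck (centre 4 mm above the deck).
- pen: White marker with a dark blue cap, 132 mm long, 13 mm thick, lying loose on the ledge on the far (+x) side of the tray; origin mid-length on its underside. Not to be disturbed.
- pen2: Black marker 132 mm long, 12 mm thick, lying loose on the bench to the right of the tray; origin mid-length on its underside. Not to be disturbed.
- timer: White bench timer 82 x 58 x 22 mm lying loose on the bench to the left of the tray; origin at the centre of its underside. Not to be disturbed.
- roll: White label roll, 68 mm across, 41 mm high, loose on the bench to the right of the tray; origin at the centre of its underside. Not to be disturbed.
- hemostat_1: Blue plastic clamp 80 x 140 x 7 mm, loose on the bench far to the left; origin at the centre of its underside. Not to be disturbed.

How it is judged (in metres and radians):
On the way, in this order (a step that is already met when the one before it is completed fails the run):
1. one disc lies in the slot, the other two are not in it ((((z of blue_center in the frame of stand between 0.112 and 0.186 m and y of blue_center in the frame of stand between 0.08 and 0.128 m and x of blue_center in the frame of stand between -0.02 and 0.02 m) and not (z of orange_center in the frame of stand between 0.112 and 0.186 m and y of orange_center in the frame of stand between 0.08 and 0.128 m and x of orange_center in the frame of stand between -0.02 and 0.02 m) and not (z of green_center in the frame of stand between 0.112 and 0.186 m and y of green_center in the frame of stand between 0.08 and 0.128 m and x of green_center in the frame of stand between -0.02 and 0.02 m)) or (not (z of blue_center in the frame of stand between 0.112 and 0.186 m and y of blue_center in the frame of stand between 0.08 and 0.128 m and x of blue_center in the frame of stand between -0.02 and 0.02 m) and (z of orange_center in the frame of stand between 0.112 and 0.186 m and y of orange_center in the frame of stand between 0.08 and 0.128 m and x of orange_center in the frame of stand between -0.02 and 0.02 m) and not (z of green_center in the frame of stand between 0.112 and 0.186 m and y of green_center in the frame of stand between 0.08 and 0.128 m and x of green_center in the frame of stand between -0.02 and 0.02 m)) or (not (z of blue_center in the frame of stand between 0.112 and 0.186 m and y of blue_center in the frame of stand between 0.08 and 0.128 m and x of blue_center in the frame of stand between -0.02 and 0.02 m) and not (z of orange_center in the frame of stand between 0.112 and 0.186 m and y of orange_center in the frame of stand between 0.08 and 0.128 m and x of orange_center in the frame of stand between -0.02 and 0.02 m) and (z of green_center in the frame of stand between 0.112 and 0.186 m and y of green_center in the frame of stand between 0.08 and 0.128 m and x of green_center in the frame of stand between -0.02 and 0.02 m)))), for 0.5 s.
2. exactly two discs lie in the slot ((((z of blue_center in the frame of stand between 0.112 and 0.186 m and y of blue_center in the frame of stand between 0.08 and 0.128 m and x of blue_center in the frame of stand between -0.02 and 0.02 m) and (z of orange_center in the frame of stand between 0.112 and 0.186 m and y of orange_center in the frame of stand between 0.08 and 0.128 m and x of orange_center in the frame of stand between -0.02 and 0.02 m) and not (z of green_center in the frame of stand between 0.112 and 0.186 m and y of green_center in the frame of stand between 0.08 and 0.128 m and x of green_center in the frame of stand between -0.02 and 0.02 m)) or ((z of blue_center in the frame of stand between 0.112 and 0.186 m and y of blue_center in the frame of stand between 0.08 and 0.128 m and x of blue_center in the frame of stand between -0.02 and 0.02 m) and not (z of orange_center in the frame of stand between 0.112 and 0.186 m and y of orange_center in the frame of stand between 0.08 and 0.128 m and x of orange_center in the frame of stand between -0.02 and 0.02 m) and (z of green_center in the frame of stand between 0.112 and 0.186 m and y of green_center in the frame of stand between 0.08 and 0.128 m and x of green_center in the frame of stand between -0.02 and 0.02 m)) or (not (z of blue_center in the frame of stand between 0.112 and 0.186 m and y of blue_center in the frame of stand between 0.08 and 0.128 m and x of blue_center in the frame of stand between -0.02 and 0.02 m) and (z of orange_center in the frame of stand between 0.112 and 0.186 m and y of orange_center in the frame of stand between 0.08 and 0.128 m and x of orange_center in the frame of stand between -0.02 and 0.02 m) and (z of green_center in the frame of stand between 0.112 and 0.186 m and y of green_center in the frame of stand between 0.08 and 0.128 m and x of green_center in the frame of stand between -0.02 and 0.02 m)))), for 0.5 s.
At the end, for the whole second after the job is handed in: All three discs lie at rest in the slot, their centres inside its walls and at least 4 mm below the deck; they went in one after the other, each settled for half a second before the next fell in (z of blue_center in the frame of stand between 0.112 and 0.186 m and y of blue_center in the frame of stand between 0.08 and 0.128 m and x of blue_center in the frame of stand between -0.02 and 0.02 m and z of orange_center in the frame of stand between 0.112 and 0.186 m and y of orange_center in the frame of stand between 0.08 and 0.128 m and x of orange_center in the frame of stand between -0.02 and 0.02 m and z of green_center in the frame of stand between 0.112 and 0.186 m and y of green_center in the frame of stand between 0.08 and 0.128 m and x of green_center in the frame of stand between -0.02 and 0.02 m and linear speed of each of blue_disc, orange_disc, green_disc below 0.02 m/s); the robot touches nothing.
It fails at once if a disc is lifted more than 12 mm off the tray (z of any of blue_center, orange_center, green_center in the frame of stand above 0.206 m).
It fails at once if a pen, the timer, the label roll or the clamp is moved by more than 25 mm (distance of any of pen, pen2, timer, roll, hemostat_1 from where it was at the start of the episode above 0.025 m).
It also fails if it takes over 61 s, if anything falls off the work surface, if the arm or the gripper's body presses on something with over 40 N, if the wrist force passes 120 N, or if a joint passes its speed limit or range.

## Working session

There is one attempt and no reset: what is moved stays moved. The work goes in short steps, Python scripts to look and compute and a tool call to move; the robot and the scene stay as the last step left them, time stands still between calls to the robot, and variables do not carry over. Pictures are saved under pics/ and viewed, at most 10 in all, crops included, and the job is handed in when it is done.

Besides the shell and the picture viewer there is one more tool, called after "Request:" by a JSON object that holds its "op" and its "data". arm_command: Moves the arm, as the interface text tells. Its arguments: {"type":"object","properties":{"steps":{"type":"array","items":{"type":"array","items":{"type":"number"}}},"force":{"type":"number"}},"required":["steps"]}

```bash
mkdir -p pics; cat > h.py <<'E'
import numpy as np, cv2
from cell import monitor, imaging, job, find_in, trace
def save(p,n): cv2.imwrite('pics/'+n,p['img'][:,:,::-1])
def ray(p,uv):
    n=cv2.undistortPoints(np.array([[uv]],float),np.array(p['mtx'],float),np.array(p['D'],float))[0,0]
    V=np.array(p['view'],float);R=V[:3,:3];return -R.T@V[:3,3],R.T@np.array([n[0],n[1],1])
def onz(p,uv,z):
    c,d=ray(p,uv);return c+d*(z-c[2])/d[2]
def cen(p,name):
    r=trace(p,name)
    if not r: return None
    m=r[0]['region'];v,u=np.nonzero(m);return (u.mean(),v.mean()),r[0]['p'],m.sum()
E
python3 - <<'E'
from h import *
a=[]
for n in ('top','side'):
    p=imaging.camera(n);save(p,n+'0.png');a.append(p['img'])
    V=np.array(p['view']);print(n,(-V[:3,:3].T@V[:3,3]).round(),V[2,:3].round(2))
    for t in ('blue_center','orange_center','green_center','stand','pen'):
        r=cen(p,t)
        if r: print(t,np.round(r[0],1),r[1],r[2],onz(p,r[0],198).round(1))
cv2.imwrite('pics/both.png',cv2.resize(np.vstack(a),None,fx=.75,fy=.75)[:,:,::-1])
print(monitor.read_state())
E
```

```text
top [ 511.    5. 1154.] [ 0.17 -0.03 -0.99]
orange_center [306.2 200.1] 0.5 99 [677.9   4.8 198. ]
green_center [288.3 204.2] 0.63 4395 [666.3  51.4 198. ]
stand [288.3 204.5] 0.69 4302 [665.5  51.5 198. ]
pen [301.3 179.9] 0.56 256 [732.3  18.4 198. ]
side [  321. -1033.  1112.] [ 0.25  0.71 -0.66]
blue_center [310.2 183. ] 0.48 48 [643.5  46.7 198. ]
orange_center [324.2 189.4] 0.56 33 [680.8  -3.4 198. ]
green_center [316.2 175.5] 0.59 32 [677.8  82.6 198. ]
stand [318.  196.5] 0.84 2222 [647.4 -33.5 198. ]
pen [357.9 331.4] 0.66 128 [ 583.7 -562.7  198. ]
{'clock': 0.6, 'joints': array([-1.20962910e+00,  2.99889350e-01,  1.52102582e+00, -3.23830102e-05,
        1.32070782e+00, -6.65862730e-02]), 'qd': array([-0.00170625, -0.00132389, -0.00030333, -0.00090012,  0.00044406,
        0.00144231]), 'effort': array([ 9.00559044e-04, -5.31477642e+01, -3.52828181e+01,  7.08398223e-02,
        2.12965999e-02, -4.84095963e-06]), 'eef_pos': array([ 228.14428922, -500.42521849,  224.4404911 ]), 'eef_rot': array([-3.14156030e+00,  2.92872789e-05,  4.27761515e-01]), 'wrist_force': array([-0.04214967,  0.74672307, -0.21277267]), 'moment': array([-0.01337254,  0.00836809,  0.01354143]), 'finger_force': 0.0, 'finger_gap': 94.3151767119709}
```

View pics/both.png

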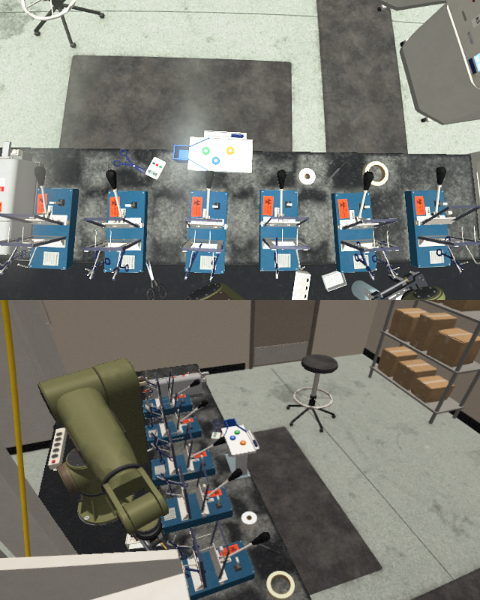

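```bash
python3 - <<'E'
from h import *
a=cv2.imread('pics/top0.png')[150:290,200:400];b=cv2.imread('pics/side0.png')[130:270,250:450]
cv2.imwrite('pics/c.png',np.vstack([cv2.resize(a,None,fx=2.1*1.0,fy=2.1,interpolation=2),cv2.resize(b,None,fx=2.1,fy=2.1,interpolation=2)]))
E
```

```text
(no output)
```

View pics/c.png

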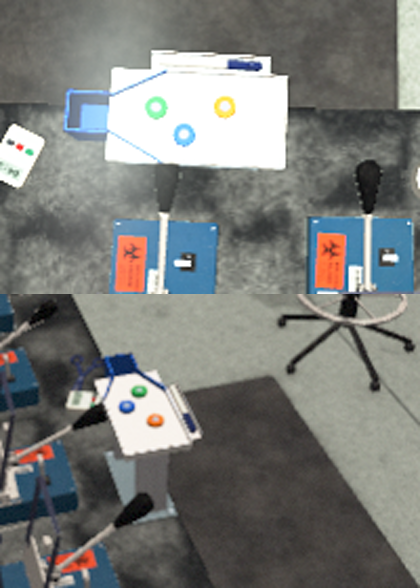

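```bash
python3 - <<'E'
from h import *
T=imaging.camera('top');S=imaging.camera('side')
def tri(a,b):
    c1,d1=ray(T,a);c2,d2=ray(S,b);d1/=np.linalg.norm(d1);d2/=np.linalg.norm(d2)
    s=np.linalg.lstsq(np.stack([d1,-d2],1),c2-c1,rcond=None)[0];p,q=c1+s[0]*d1,c2+s[1]*d2
    return ((p+q)/2).round(),np.linalg.norm(p-q).round(1)
print(tri((280,230),(299,184)),tri((375,228),(250+150/2.1,130+(500-294)/2.1)))
for n,z,uv in [('rear far',200,(287,75)),('rear near',200,(286,168)),('frontnear',200,(105,162)),('slot LB',200,(67,131)),('slot TL',200,(67,92)),('blue',198,(184,134)),('orange',198,(225,106)),('green',198,(157,107))]:
    print(n,onz(T,(200+uv[0]/2.1,150+uv[1]/2.1),z).round())
E
```

```text
(array([603.,  72., 183.]), np.float64(7.6)) (array([ 610., -178.,  191.]), np.float64(5.1))
rear far [718. -75. 200.]
rear near [600. -74. 200.]
frontnear [604. 149. 200.]
slot LB [642. 197. 200.]
slot TL [691. 200. 200.]
blue [641.  53. 198.]
orange [677.   2. 198.]
green [674.  87. 198.]
```

Request:
{"op": "arm_command", "data": {"steps": [[0.5, 0, 0, -60, 0], [0.3, 0, 0, -120, 0], [0.15, 0, 0, -180, 0], [0.1, 0, 0, -240, -10], [0.1, 30, -30, -260, -20], [0.1, 80, -60, -260, -30], [0.1, 130, -90, -260, -40], [0.1, 180, -120, -260, -50], [0.1, 230, -150, -260, -60], [0.1, 290, -180, -260, -65], [0.1, 350, -210, -260, -65], [0.1, 400, -240, -260, -65], [0.1, 450, -270, -260, -65], [0.1, 500, -290, -260, -65], [0.1, 545, -301, -260, -65], [0.1, 545, -301, -260, -65], [0.1, 545, -301, -260, -65]]}}

```text
clock: 2.82
eef_pos: [599.0, -0.7, 484.5]
eef_rot: [3.142, 0.0, 1.562]
wrist_force: [-0.6, -0.2, 0.2]
finger_gap: 9.5
finger_force: 0.0
```

```bash
python3 - <<'E'
from h import *
p=imaging.camera('wrist');save(p,'w1.png')
V=np.array(p['view']);print((-V[:3,:3].T@V[:3,3]).round(),V[2,:3].round(2))
for t in ('blue_center','orange_center','green_center'):
    for r in trace(p,t)[:3]: print(t,r['p'],np.round(r['rect'],1),onz(p,r['rect'][:2],196).round(1))
E
```

```text
[599.  71. 645.] [-0.   -0.25 -0.97]
blue_center 0.69 [349.8 139.1  18.2  21.9] [643.8  52.9 196. ]
orange_center 0.55 [372.8 170.9  17.2  20. ] [681.3   2.8 196. ]
green_center 0.65 [370.  112.9  22.3  20. ] [674.   91.8 196. ]
```

View pics/w1.png

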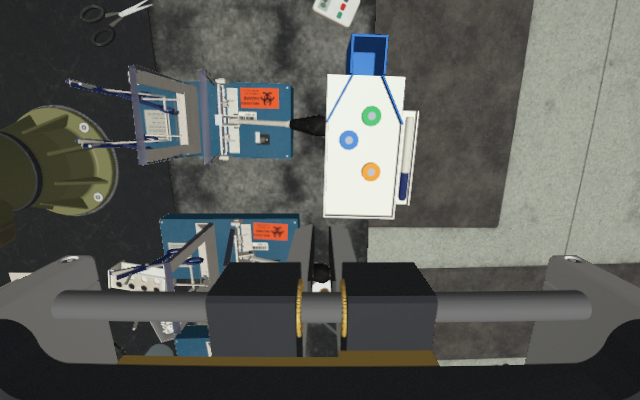

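```bash
cat >> h.py <<'E'
def fit(p,uvs,ks):
    P=np.array([onz(p,u,z)[:2] for u,z in uvs]);K=np.array(ks,float)
    a,b=P-P.mean(0),K-K.mean(0);H=b.T@a
    th=np.arctan2(H[0,1]-H[1,0],H[0,0]+H[1,1]);R=np.array([[np.cos(th),-np.sin(th)],[np.sin(th),np.cos(th)]])
    t=P.mean(0)-R@K.mean(0);return th,R,t,(K@R.T+t-P)
E
python3 - <<'E'
from h import *
p=imaging.camera('wrist')
a=cv2.resize(p['img'][20:230,310:430],None,fx=2.8,fy=2.8,interpolation=cv2.INTER_CUBIC);cv2.imwrite('pics/w2.png',a[:,:,::-1])
th,R,t,e=fit(p,[((323,216.5),200),((394.5,218),200),((330,75),200),((405,77),200),((351,34),201),((388,36),201)],[(-59,-143),(59,-143),(-59,79),(59,79),(-24,130),(24,130)])
print(th,t,e.round(1))
for n,q in dict(b=(643.8,52.9),o=(681.3,2.8),g=(674,91.8)).items(): print(n,R.T@(np.array(q)-t))
E
```

```text
-0.03535353233070189 [665.36288701  67.10584266] [[ 0.4 -1.4]
 [-0.3 -1.6]
 [-4.   2.8]
 [ 3.3  2.2]
 [ 2.7 -1.7]
 [-2.2 -0.5]]
b [-21.04729088 -14.95913127]
o [ 18.20011948 -63.70234392]
g [ 7.75887207 24.98401553]
```

View pics/w2.png

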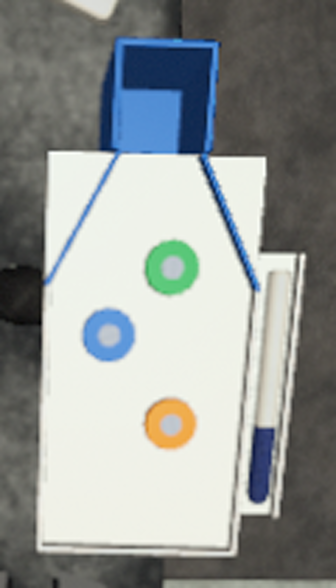

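Request:
{"op": "arm_command", "data": {"steps": [[0, 20, 25, 50, 1.5], [0, 45, 50, 100, 1.5], [0, 67, 76, 150, 1.5], [0, 67, 76, 184, 1.5], [0, 67, 76, 184, 1.5], [0, 67, 76, 184, 1.5]]}}

```text
clock: 3.82
eef_pos: [675.9, 65.4, 303.1]
eef_rot: [3.138, -0.0, 1.535]
wrist_force: [-0.4, -0.1, 0.6]
finger_gap: 0.3
finger_force: 0.0
```

```bash
python3 - <<'E'
from h import *
p=imaging.camera('wrist');save(p,'w3.png')
for t in ('blue_center','orange_center','green_center'):
    for r in trace(p,t)[:2]: print(t,r['p'],np.round(r['rect'],1),onz(p,r['rect'][:2],196).round(1))
E
```

```text
blue_center 0.79 [288.3 215.9  31.   34.4] [643.   53.4 196. ]
blue_center 0.73 [320.8 177.3  31.7  34.2] [676.6  90.9 196. ]
orange_center 0.6 [320.6 188.5 149.  275.7] [676.   79.9 196. ]
green_center 0.75 [320.8 180.2  34.4  29.1] [676.5  88.1 196. ]
```

View pics/w3.png

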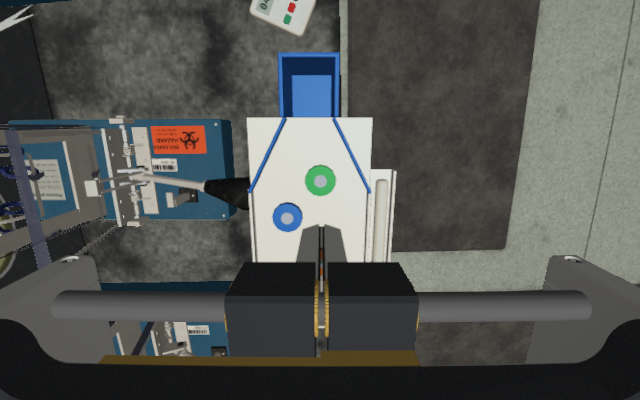

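```bash
python3 - <<'E'
from h import *
p=imaging.camera('wrist')
for uv in [(286,118),(334,118),(248,118),(373,118),(250,190),(371,191),(279,54),(339,54)]: print(uv,onz(p,uv,190 if uv[0] in(248,373) else 201).round(1))
for uv in [(320.5,180.5),(287.5,217.5)]: print(onz(p,uv,198).round(1))
E
```

```text
(286, 118) [647.5 146.8 201. ]
(334, 118) [690.2 145.2 201. ]
(248, 118) [610.8 148.5 190. ]
(373, 118) [727.  144.3 190. ]
(250, 190) [609.   82.4 201. ]
(371, 191) [723.7  77.3 201. ]
(279, 54) [644.9 199.5 201. ]
(339, 54) [695.8 197.6 201. ]
[676.1  88.5 198. ]
[642.3  52.9 198. ]
```

Request:
{"op": "arm_command", "data": {"steps": [[0, -3, 1, 40, 0], [0, -3, 1, 75, 0], [0, -3, 1, 88, 0], [0, -3, 1, 88, 0], [0, -3, 1, 88, 0]]}}

```text
clock: 4.7
eef_pos: [677.2, 62.9, 214.4]
eef_rot: [3.139, -0.0, 1.536]
wrist_force: [0.3, -0.5, 1.0]
finger_gap: 0.2
finger_force: 0.0
```

Request:
{"op": "arm_command", "data": {"steps": [[0, 3, 0, 1.5, 0], [0, 10, 0, 1.5, 0], [0, 17, -1, 1.5, 0], [0, 24, -2, 1.5, 0], [0, 31, -3, 1.5, 0], [0, 38, -4, 1.5, 0], [0, 45, -5, 1.5, 0], [0, 52, -6, 1.5, 0], [0, 59, -8, 1.5, 0], [0, 66, -9, 1.5, 0], [0, 72, -9, 1.5, 0], [0, 75, -9, 1.5, 0], [0, 75, -9, 1.5, 0], [0, 68, -9, 0, 0], [0, 50, -9, -20, 0], [0, 15, -9, -60, 0], [0, -25, -9, -87, 0], [0, -40, -9, -87, 0], [0, -40, -9, -87, 0]]}}

```text
clock: 7.08
eef_pos: [666.0, 22.0, 299.1]
eef_rot: [-3.141, -0.0, 1.534]
wrist_force: [0.4, 1.9, -0.4]
finger_gap: 0.5
finger_force: 0.0
```

```bash
python3 - <<'E'
from h import *
p=imaging.camera('wrist');save(p,'w4.png')
for t in ('blue_center','orange_center','green_center'):
    for r in trace(p,t)[:2]: print(t,r['p'],np.round(r['rect'],1),onz(p,r['rect'][:2],196).round(1))
E
```

```text
blue_center 0.65 [294.7 172.2  30.2  34.4] [642.   53.9 196. ]
blue_center 0.62 [331.2 131.  160.5 262. ] [677.4  90.4 196. ]
orange_center 0.7 [334.6 218.8  30.9  25.8] [678.3   6.5 196. ]
green_center 0.87 [322.   44.6  25.3  29.6] [671.7 162.3 196. ]
green_center 0.25 [295.9 173.5  31.3  34.8] [643.1  52.7 196. ]
```

View pics/w4.png

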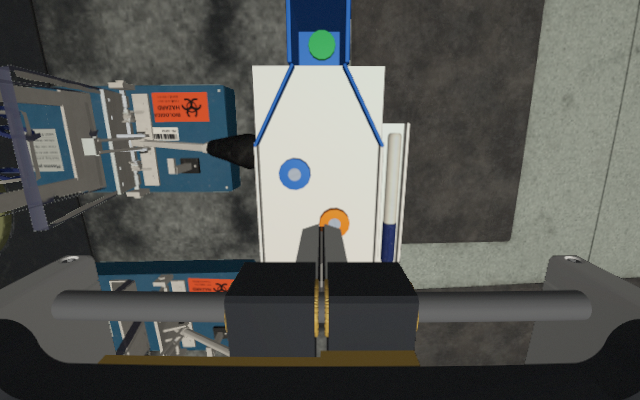

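Request:
{"op": "arm_command", "data": {"steps": [[0, 3, -16, 20, 7], [0, 6, -32, 45, 14], [0, 6, -32, 75, 14], [0, 6, -32, 86, 14], [0, 6, -32, 87, 14], [0, 6, -32, 87, 14]]}}

```text
clock: 8.02
eef_pos: [634.6, 30.8, 212.4]
eef_rot: [-3.141, -0.0, 1.292]
wrist_force: [0.2, -0.2, 0.5]
finger_gap: 0.5
finger_force: 0.0
```

Request:
{"op": "arm_command", "data": {"steps": [[0, 6, 0, 0, 0], [0, 14, 0, 0, 0], [0, 22, 0, 0, 0], [0, 31, 0, 0, 0], [0, 40, 0, 0, 0], [0, 49, 0, 0, 0], [0, 58, 0, 0, 0], [0, 67, 0, 0, 0], [0, 76, 0, 0, 0], [0, 84, 0, 0, 0], [0, 91, 0, 0, 0], [0, 98, 0, 0, 0], [0, 104, 0, 0, 0], [0, 107, 0, 0, 0], [0, 107, 0, 0, 0], [0, 100, 0, -5, 0], [0, 75, 5, -50, -7], [0, 35, 15, -90, -14], [0, -5, 25, -90, -14], [0, -30, 30, -90, -14]]}}

```text
clock: 10.52
eef_pos: [654.7, -9.3, 303.4]
eef_rot: [3.14, 0.0, 1.535]
wrist_force: [0.5, 0.7, -0.1]
finger_gap: 0.6
finger_force: 0.0
```

```bash
python3 - <<'E'
from h import *
p=imaging.camera('wrist');save(p,'w5.png')
print(monitor.read_state()['eef_pos'])
for t in ('blue_center','orange_center','green_center'):
    for r in trace(p,t)[:2]: print(t,r['p'],np.round(r['rect'],1),onz(p,r['rect'][:2],196).round(1))
E
```

```text
[654.55586898 -11.65204046 303.17018966]
blue_center 0.54 [329.1  21.1  25.   14.9] [667.3 150.2 196. ]
orange_center 0.85 [347.5 189.3  29.8  32.4] [680.7   3.4 196. ]
green_center 0.95 [332.    9.6  30.7  19.2] [670.  158.8 196. ]
```

View pics/w5.png

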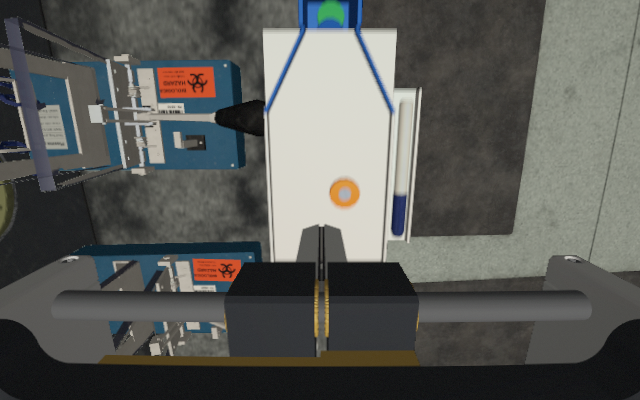

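Request:
{"op": "arm_command", "data": {"steps": [[0, 50, 0, -20, 0], [0, 90, 0, -20, 0], [0, 110, 0, -20, 0], [0, 110, 0, -20, 0], [0, 110, 0, -20, 0]]}}

```text
clock: 11.35
eef_pos: [658.9, 102.1, 322.2]
eef_rot: [-3.141, 0.0, 1.535]
wrist_force: [-0.6, -1.0, -0.4]
finger_gap: 0.3
finger_force: 0.0
```

```bash
python3 - <<'E'
from h import *
p=imaging.camera('wrist');cv2.imwrite('pics/w6.png',cv2.resize(p['img'][20:220,220:420,::-1],None,fx=2.5,fy=2.5))
E
```

```text
(no output)
```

View pics/w6.png

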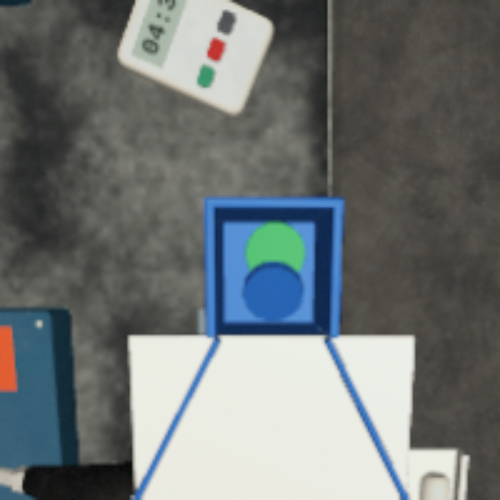

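Request:
{"op": "arm_command", "data": {"steps": [[0, -45, 10, 10, -3], [0, -90, 20, 20, -7], [0, -123, 28, 40, -7], [0, -123, 28, 60, -7], [0, -123, 28, 60, -7], [0, -123, 28, 60, -7]]}}

```text
clock: 12.15
eef_pos: [682.7, -21.0, 263.6]
eef_rot: [3.14, 0.0, 1.658]
wrist_force: [0.5, -0.1, -0.3]
finger_gap: 0.5
finger_force: 0.0
```

```bash
python3 - <<'E'
from h import *
p=imaging.camera('wrist');s=monitor.read_state();print(s['eef_pos'],s['eef_rot'])
for t in ('orange_center',):
    for r in trace(p,t)[:2]: print(t,r['p'],np.round(r['rect'],1),onz(p,r['rect'][:2],196).round(1))
E
```

```text
[682.79456554 -20.78010914 263.84592351] [3.13983394e+00 3.17342437e-04 1.65835582e+00]
orange_center 0.86 [317.1 187.5  35.2  37.8] [677.2   2.4 196. ]
```

Request:
{"op": "arm_command", "data": {"steps": [[0, -6, -2, 20, 1], [0, -6, -2, 40, 1], [0, -6, -2, 51, 1], [0, -6, -2, 51, 1], [0, -6, -2, 51, 1]]}}

```text
clock: 12.88
eef_pos: [681.5, -26.8, 212.6]
eef_rot: [3.14, 0.0, 1.641]
wrist_force: [-0.5, -0.1, 0.3]
finger_gap: 0.1
finger_force: 0.0
```

Request:
{"op": "arm_command", "data": {"steps": [[0, 4, 0, 0, 0], [0, 12, 0, 0, 0], [0, 21, 0, 0, 0], [0, 30, 0, 0, 0], [0, 39, 0, 0, 0], [0, 48, 0, 0, 0], [0, 57, 0, 0, 0], [0, 66, 0, 0, 0], [0, 75, 0, 0, 0], [0, 84, 0, 0, 0], [0, 93, 0, 0, 0], [0, 102, 0, 0, 0], [0, 111, 0, 0, 0], [0, 120, 0, 0, 0], [0, 129, 0, 0, 0], [0, 138, 0, 0, 0], [0, 146, 0, 0, 0], [0, 153, 0, 0, 0], [0, 159, 0, 0, 0], [0, 160, 0, 0, 0]]}}

```text
clock: 15.38
eef_pos: [669.9, 133.1, 211.4]
eef_rot: [-3.141, -0.0, 1.641]
wrist_force: [-0.6, -0.1, 0.0]
finger_gap: 0.6
finger_force: 0.0
```

Request:
{"op": "arm_command", "data": {"steps": [[0, 0, 0, 0, 0], [0, -10, 0, -10, 0], [0, -15, 0, -70, 0], [0, 15, -5, -110, 0], [0, 30, -5, -110, 0], [0, 30, -5, -110, 0], [0, 30, -5, -110, 0]]}}

```text
clock: 16.25
eef_pos: [662.8, 161.4, 320.0]
eef_rot: [-3.139, 0.0, 1.64]
wrist_force: [0.3, -0.7, 0.4]
finger_gap: 0.6
finger_force: 0.0
```

```bash
python3 - <<'E'
from h import *
p=imaging.camera('wrist');cv2.imwrite('pics/w7.png',cv2.resize(p['img'][20:260,200:440,::-1],None,fx=2.3,fy=2.3))
print(monitor.read_state()['wrist_force'])
E
```

```text
[ 0.59795432 -0.11957933  0.19274009]
```

View pics/w7.png

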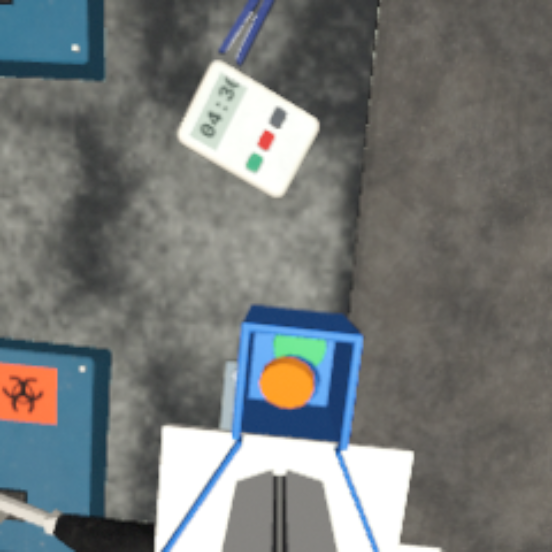

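The picture shows orange at about (288, 385) in the crop, lying inside the slot on top of the other two. The arm is clear, so I'm handing the job in.

```bash
python3 -c "
from cell import job;print(job.sign_off())"
```

```text
the job is handed in; nothing more can be done
None
```

I swept the green, blue and orange discs through the gate one at a time; the last pictures show all three in the slot and the arm clear, and I handed the job in at about 16 s with no verdict returned.

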